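Return the reagent bottles to their spill trays

ROBOT

A 6-joint arm with a two-finger parallel gripper is mounted at the origin on the work surface. World frame = base frame: x ahead of the robot, y to its left, z up, the work surface at z = 0. Lengths are in m, angles in rad, forces in N, time in s.
With the tool pointing down it reaches from about 0.375 to 0.825 m from the base axis. Payload 5.5 kg.
Tool frame: the origin (TCP) lies on the front face of the gripper's body, between the roots of the fingers; the fingertips stand arm.nose_length ahead of it and the grasp point (between the pads) lies 54 mm ahead of it (arm.nose_length is the distance from the TCP to the fingertips, in m); z points along the fingers, y is the line along which they close (so a half turn about z gives the same grasp; the last joint's range is limited). The gripper opens to 85 mm and grips with 20 to 120 N. Pads are 22 mm wide; open, the fingers measure 114 mm over their backs; the gripper's body (76 mm by 85 mm) begins 54 mm behind the grasp point. The pads swing forward as they close: fully open they stand 13 mm farther back than shut.
Start: joints at [-1.171, 0.314, -0.047, 1.21, 0, 1.571], TCP at [0.234, -0.553, 0.304] pointing down, gripper open.
Joint ranges: [-2.67, 2.67], [-0.69, 1.73], [-1.03, 1.25], [-2.08, 2.16], [-1.42, 1.45], [-3.14, 3.14]. Speed limits (rad/s): [2.39, 2.39, 3.01, 3.14, 3.14, 3.14].

INTERFACE

Orientations are given as [roll, pitch, yaw] about the fixed x, y, z axes, in that order (R = Rz(yaw) Ry(pitch) Rx(roll)).
In Python, from rig import arm gives the robot as it stands.
- The arm moves only by the shell command python3 -m pendant 'ROWS' [OPENING] [FORCE]. ROWS is JSON, a list of rows, each a list of 4 numbers: the shift along the tool's x, y, z in mm, then the turn about the tool's z in rad. A call has 1 to 5 rows; each row is the pose to reach, as a shift and turn from the pose commanded when the call began, along the tool's axes at that moment; what a row does not reach only later rows make up. A row lasts 1/8 s, in which the tool goes at most 62.5 mm and 10.7 degrees, less where a joint would pass 70% of its speed; a pose out of reach is approached as far as the arm can. A call with a gripper value outside its range is refused whole. OPENING is the finger opening in mm, from 0 to 85.4, set as the call begins (- or left out, the last holds). The fingers move at their own pace and stop on an object; FORCE is the grip in N (left out, the last holds). Time passes only in rows, so rows that repeat a pose let the fingers close. It gives the time, the measured TCP pose, the force, the opening and the grip force at its end, in the units of the state.
- arm.get_obs(): the state, without advancing time (a new reading comes with each control period).
- arm.get_image(name): name is "side" or "top" or "wrist"; returns a dict with "frame" (384x512x3 uint8, red, green, blue), "fx", "fy", "cx", "cy" (pixels), "rvec" (rotation vector, rad) and "tvec" (3), from world to camera coordinates, as OpenCV has them. Camera axes: x right, y down, z forward; pixel columns grow to the right and rows downward; lengths in m; the calibration is good to about 2 mm. A picture is of the moment at which its call begins. There is no depth.
- arm.job_done(): hands the job in; it is judged then, once.
Trained networks look in the newest picture that a camera, given by its name, has taken for a name from the list of things; names that differ only in an ending like _2 or _b are one class to them, and where a whole thing is asked for, a point or a joint stands for the part that bears it (a point fixed in the world has none). Each returns a list of dicts, best first, with "conf" (0 to 1); they miss things now and then, are a little off and sometimes report something else, mostly with a low value. They report only what shows in the picture. A call takes as long as a camera call. They do not tell look-alikes from the thing itself.
- arm.search_frame(camera, target): "extent" ([left, top, width, height] in pixels, round what is visible of it).
- arm.silhouettes(camera, target): "pixels" (384x512 bool, what is visible of it) and "extent" ([left, top, width, height] in pixels, round what is visible of it).
- arm.tip_of(camera, target): "pixel" ([column, row] in pixels: a listed point, or the origin of a listed thing).
The state is a dict: "clock": time; "joint_pos": joint angles; "dq": joint speeds; "tau": joint torques, N m; "position": TCP position; "orientation": TCP orientation; "contact_force": force on the tool from outside, world axes, zero at the start; "ft_torque": the same for the moment, N m; "opening": finger opening in m; "gripper_force": force on a finger pad.
Only numpy, scipy, OpenCV 4.12 (cv2) and the standard library are available. Lean on these libraries where they do the work, as an engineer would, in place of code of your own. Each camera call takes 0.05 s, during which the arm holds its last target. There are 200 camera calls.

TASK

Clear up after the practical: stand each reagent bottle upright in the spill tray of its own hazard colour (the tray that matches its cap), flat on the tray's floor, so that chemicals that must not mix are kept apart. Set the bottles down gently without dropping them, and leave the black-capped water bottle and the glass beaker standing where they are.

Things in the scene. Friction and masses are not known exactly. Their poses are not given: they have to be found in the camera images.
- red_bottle: the red reagent bottle: round amber glass bottle, body 60 mm diameter, 126 mm tall overall, red screw cap 34 mm diameter and 26 mm high; stands loose on the bench, the cap is screwed tight and does not turn off, cap at the very top; about 0.13 to 0.35 kg. Origin at the centre of its underside, z up along its axis.
- yellow_bottle: the yellow reagent bottle: round clear glass bottle with white label, body 56 mm diameter, 105 mm tall overall, yellow screw cap 50 mm diameter and 27 mm high; stands loose on the bench, the cap is screwed tight and does not turn off, cap at the very top; about 0.13 to 0.35 kg. Origin at the centre of its underside, z up along its axis.
- blue_bottle: the blue reagent bottle: round white plastic bottle, body 57 mm diameter, 115 mm tall overall, blue screw cap 46 mm diameter and 25 mm high; stands loose on the bench, the cap is screwed tight and does not turn off, cap at the very top; about 0.13 to 0.35 kg. Origin at the centre of its underside, z up along its axis.
- green_bottle: the green reagent bottle: square white plastic bottle, body 48 x 48 mm with rounded corners, 113 mm tall overall, green round screw cap 36 mm diameter and 25 mm high; stands loose on the bench, the cap is screwed tight and does not turn off, cap at the very top; about 0.13 to 0.35 kg. Origin at the centre of its underside, z up along its axis.
- red_tray: the red spill tray: open square red plastic tray, outside 96 x 96 mm (104 mm over its lip), 20 mm high, walls and floor 4 mm thick, so its clear floor is 88 x 88 mm at 4 mm above the bench; fixed to the bench. Origin at the centre of its underside, x and y along its sides, z up.
- yellow_tray: the yellow spill tray: open square yellow plastic tray, outside 96 x 96 mm (104 mm over its lip), 20 mm high, walls and floor 4 mm thick, so its clear floor is 88 x 88 mm at 4 mm above the bench; fixed to the bench. Origin at the centre of its underside, x and y along its sides, z up.
- blue_tray: the blue spill tray: open square blue plastic tray, outside 96 x 96 mm (104 mm over its lip), 20 mm high, walls and floor 4 mm thick, so its clear floor is 88 x 88 mm at 4 mm above the bench; fixed to the bench. Origin at the centre of its underside, x and y along its sides, z up.
- green_tray: the green spill tray: open square green plastic tray, outside 96 x 96 mm (104 mm over its lip), 20 mm high, walls and floor 4 mm thick, so its clear floor is 88 x 88 mm at 4 mm above the bench; fixed to the bench. Origin at the centre of its underside, x and y along its sides, z up.
- black_bottle: the water bottle, not to be moved: round white plastic bottle, body 54 mm diameter, 110 mm tall, black screw cap 36 mm diameter, standing among the others. Origin at the centre of its underside.
- beaker: small empty clear glass beaker, not to be moved: 50 mm diameter (54 mm at the rim), 68 mm tall, light. Origin at the centre of its underside.
Things that resemble listed ones, but are neither listed nor needed, are in the scene too. Leave any pink or purple look-alike of the blue_bottle alone. Of the things that look like the red_bottle, take the one that is farthest to the robot's right at the start.

How it is judged:
By the outcome, as a careful person would: the job done as asked, in the order asked, and still so for the second after the job is handed in, with the robot touching nothing.
It also fails if it takes over 102 s, if anything falls off the work surface, if the arm or the gripper's body presses on something with over 40 N, if the wrist force passes 120 N, or if a joint passes its speed limit or range.

## Working session

There is one attempt and no reset: what is moved stays moved. The work goes in short steps, Python scripts to look and compute and a shell command to move; the robot and the scene stay as the last step left them, time stands still between calls to the robot, and variables do not carry over. Pictures are saved under pics/ and viewed, at most 14 in all, crops included, and the job is handed in when it is done.

```bash
ls; mkdir -p pics; cat > h.py <<'E'
import numpy as np, cv2
from rig import arm
def P(im):
    R=cv2.Rodrigues(np.array(im["rvec"],float))[0]; t=np.array(im["tvec"],float).ravel()
    return R,t
def ray(im,u,v,z):
    R,t=P(im); d=R.T@np.array([(u-im["cx"])/im["fx"],(v-im["cy"])/im["fy"],1]); c=-R.T@t
    return c+d*(z-c[2])/d[2]
def proj(im,p):
    R,t=P(im); q=R@np.array(p,float)+t
    return np.array([im["fx"]*q[0]/q[2]+im["cx"],im["fy"]*q[1]/q[2]+im["cy"]])
E
python3 - <<'E'
from h import *
np.set_printoptions(precision=3,suppress=True)
ims={}
for c in ("top","side"):
    im=arm.get_image(c); ims[c]=im; cv2.imwrite(f"pics/{c}0.png",cv2.resize(im["frame"][:,:,::-1],(768,576)))
    R,t=P(im); print(c,"cam",-R.T@t, "fwd",R[2])
H=dict(red_bottle=.126,yellow_bottle=.105,blue_bottle=.115,green_bottle=.113,black_bottle=.11,beaker=.068,red_tray=.02,yellow_tray=.02,blue_tray=.02,green_tray=.02)
for n in H:
  for c in ("top",):
    im=ims[c]
    for d in arm.search_frame(c,n):
        l,t,w,h=d["extent"]; print(n,c,round(d["conf"],2),[round(x) for x in d["extent"]],"centre@h",ray(im,l+w/2,t+h/2,H[n])[:2])
    for d in arm.tip_of(c,n):
        print("   tip",round(d["conf"],2),np.round(d["pixel"]),ray(im,*d["pixel"],0)[:2])
o=arm.get_obs(); print(o["clock"],o["position"],o["orientation"],arm.nose_length)
E
```

```text
pics
top cam [ 0.349 -0.014  1.373] fwd [ 0.089  0.008 -0.996]
side cam [-0.203  1.085  0.804] fwd [ 0.454 -0.73  -0.511]
red_bottle top 0.62 [198, 176, 22, 24] centre@h [0.467 0.124]
red_bottle top 0.54 [173, 217, 22, 19] centre@h [0.358 0.196]
red_bottle top 0.5 [109, 163, 31, 35] centre@h [0.496 0.367]
   tip 0.87 [189. 229.] [0.351 0.201]
   tip 0.61 [210. 189.] [0.476 0.134]
yellow_bottle top 0.88 [139, 203, 27, 17] centre@h [0.404 0.293]
   tip 0.94 [153. 210.] [0.413 0.315]
blue_bottle top 0.75 [366, 194, 28, 18] centre@h [ 0.41  -0.371]
blue_bottle top 0.72 [329, 206, 28, 20] centre@h [ 0.377 -0.263]
   tip 0.79 [336. 250.] [ 0.274 -0.257]
   tip 0.62 [373. 202.] [ 0.421 -0.382]
   tip 0.58 [340. 218.] [ 0.375 -0.275]
green_bottle top 0.56 [245, 172, 17, 20] centre@h [ 0.483 -0.005]
   tip 0.51 [252. 180.] [ 0.5   -0.001]
black_bottle top 0.57 [293, 188, 16, 16] centre@h [ 0.439 -0.143]
   tip 0.86 [301. 196.] [ 0.448 -0.154]
beaker top 0.67 [242, 130, 19, 24] centre@h [ 0.609 -0.004]
   tip 0.52 [254. 141.] [ 0.628 -0.009]
red_tray top 0.55 [270, 123, 39, 42] centre@h [ 0.61  -0.123]
   tip 0.77 [289. 146.] [ 0.607 -0.121]
yellow_tray top 0.75 [105, 163, 35, 33] centre@h [0.511 0.406]
   tip 0.6 [129. 179.] [0.514 0.392]
blue_tray top 0.68 [182, 130, 36, 36] centre@h [0.606 0.16 ]
   tip 0.76 [200. 148.] [0.608 0.163]
   tip 0.65 [300. 195.] [ 0.448 -0.153]
green_tray top 0.55 [355, 141, 39, 36] centre@h [ 0.554 -0.388]
1.1 [ 0.234 -0.553  0.304] [3.142 0.    0.4  ] 0.0726
```

View pics/top0.png

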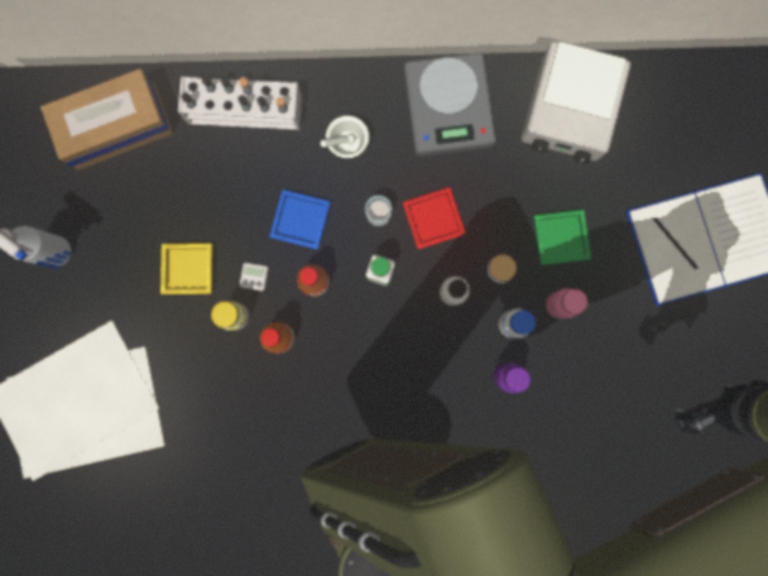

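View pics/side0.png

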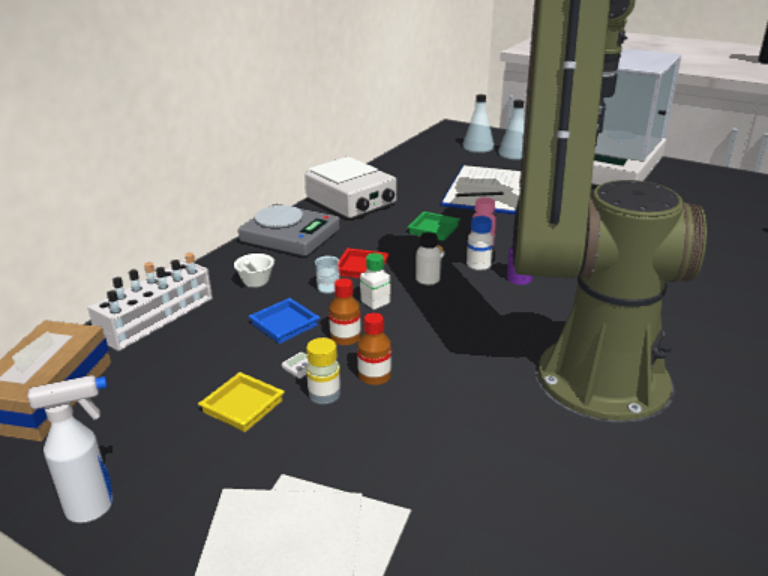

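The top view (768-wide) shows trays at yellow (186,269), blue (300,219), red (434,217) and green (562,237). Caps are at yellow (226,315), blue (521,322) and green (380,267). Of the two red ones, (308,275) is farther right than (270,338), so it is the target. Pink (572,302) and purple (515,379) are look-alikes to leave alone. Next I measure by colour blobs in both views.

```bash
cat >> h.py <<'E'
HUE=dict(red=[(0,5),(174,180)],yellow=[(22,34)],blue=[(106,118)],green=[(55,85)])
def blobs(im,col,amin=15,smin=140,vmin=50):
    hsv=cv2.cvtColor(im["frame"],cv2.COLOR_RGB2HSV_FULL if 0 else cv2.COLOR_RGB2HSV); m=np.zeros(hsv.shape[:2],np.uint8)
    for a,b in HUE[col]: m|=cv2.inRange(hsv,(a,smin,vmin),(b,255,255))
    n,L,s,c=cv2.connectedComponentsWithStats(m,connectivity=4)
    return [(s[i,4],c[i],L==i,s[i,:4]) for i in range(1,n) if s[i,4]>=amin]
E
python3 - <<'E'
from h import *
np.set_printoptions(precision=3,suppress=True)
mid=dict(red=.113,yellow=.0915,blue=.1025,green=.1005)
T=arm.get_image("top");S=arm.get_image("side")
for c in mid:
    for a,ce,m,bb in blobs(T,c):
        z=.02 if a>500 else mid[c]
        s=f"{c} top area {a} c {np.round(ce,1)} bb {bb} -> {ray(T,*ce,z)[:2]}"
        if a>500:
            p=np.argwhere(m)[:,::-1]; w=np.array([ray(T,*q,.02)[:2] for q in p],np.float32)
            r=cv2.minAreaRect(w); s+=f" rect {np.round(r[0],3)} {np.round(r[1],3)} {r[2]:.0f}"
        else: s+=f" predicted side {proj(S,np.r_[ray(T,*ce,z)[:2],z])}"
        print(s)
    for a,ce,m,bb in blobs(S,c): print("    side area",a,np.round(ce,1),bb)
E
```

```text
red top area 1142 c [289. 145.] bb [269 125  41  41] -> [ 0.607 -0.121] rect [ 0.607 -0.121] [0.109 0.108] 17
red top area 141 c [205.6 183.6] bb [199 177  14  14] -> [0.482 0.134] predicted side [229.167 191.512]
red top area 128 c [179.9 224.5] bb [174 219  13  12] -> [0.364 0.21 ] predicted side [249.373 215.59 ]
    side area 350 [236.8 174.2] [225 165  35  21]
    side area 143 [228.9 191.6] [223 185  13  14]
    side area 180 [248.7 215.2] [242 208  14  15]
    side area 47 [228.9 213.2] [219 209  21   7]
    side area 61 [248.5 238.7] [238 233  23   9]
yellow top area 1160 c [123.8 178.5] bb [107 162  35  34] -> [0.514 0.402] rect [0.514 0.402] [0.109 0.105] 89
yellow top area 246 c [149.4 209.2] bb [141 201  18  18] -> [0.412 0.304] predicted side [214.355 234.654]
    side area 332 [214.1 234.1] [204 225  21  19]
    side area 62 [214.9 251.2] [204 246  23   9]
    side area 1304 [160.7 267.2] [132 248  58  40]
blue top area 1115 c [199.6 145.8] bb [180 127  40  39] -> [0.612 0.162] rect [0.612 0.162] [0.107 0.106] 74
blue top area 18 c [ 13.7 169.7] bb [ 12 168   5   5] -> [0.539 0.705] predicted side [ 50.218 309.719]
blue top area 173 c [348.6 214.6] bb [341 208  16  14] -> [ 0.381 -0.281] predicted side [321.637 148.893]
    side area 49 [304.1 136.9] [294 134  22   6]
    side area 35 [336.8 140.7] [330 139  15   4]
    side area 139 [320.4 149.3] [314 144  14  12]
    side area 28 [318.  164.8] [311 161  16   6]
    side area 847 [189.2 213. ] [166 198  48  31]
    side area 230 [ 59.8 240.3] [ 44 226  29  27]
    side area 54 [ 67.4 254.7] [ 64 251   8   9]
    side area 275 [ 15.1 278.6] [  0 272  31  14]
    side area 70 [ 70.6 318.2] [ 66 307   8  26]
green top area 590 c [371.9 152.6] bb [357 141  34  28] -> [ 0.576 -0.38 ] rect [ 0.571 -0.386] [0.077 0.102] 6
    side area 411 [288.9 149.6] [272 141  35  19]
    side area 107 [249.6 174.3] [245 169  11  12]
```

```bash
python3 - <<'E'
from h import *
np.set_printoptions(precision=3,suppress=True)
T=arm.get_image("top")
for a,ce,m,bb in blobs(T,"green",10,70,15):
    z=.02 if a>500 else .1005
    p=np.argwhere(m)[:,::-1]; w=np.array([ray(T,*q,z)[:2] for q in p],np.float32); r=cv2.minAreaRect(w)
    print(a,ce,bb,ray(T,*ce,z)[:2],np.round(r[0],3),np.round(r[1],3),round(r[2]))
for a,ce,m,bb in blobs(T,"blue",10,90,20):
    print("blue",a,ce,bb,ray(T,*ce,.1025)[:2])
S=arm.get_image("side"); print("green cap side@h",ray(S,249.6,174.3,.1005)[:2],"blue",ray(S,320.4,149.3,.1025)[:2],"green tray side@.01",ray(S,288.9,149.6,.01)[:2])
E
python3 -m pendant '[[0,0,-10,0.13],[0,0,-20,0.26],[0,0,-30,0.4],[0,0,-30,0.4]]' 66 40
```

```text
1210 [374.527 157.562] [356 139  39  38] [ 0.56  -0.388] [ 0.56  -0.388] [0.111 0.111] 5
112 [253.232 177.08 ] [248 171  12  13] [ 0.499 -0.006] [ 0.498 -0.006] [0.031 0.034] 43
blue 25 [88.24 92.84] [82 90 15  7] [0.767 0.485]
blue 12 [283.5  91.5] [282  90   4   4] [ 0.754 -0.103]
blue 70 [ 60.043 103.7  ] [45 97 33 14] [0.735 0.57 ]
blue 1211 [199.519 145.819] [179 126  42  41] [0.596 0.152]
blue 133 [427.692 172.301] [417 139  24  65] [ 0.499 -0.519]
blue 31 [ 13.548 169.903] [ 11 167   6   7] [0.538 0.705]
blue 15 [ 39.933 170.733] [ 37 169   7   4] [0.534 0.627]
blue 19 [ 36.263 173.211] [ 32 172  10   4] [0.527 0.637]
blue 33 [ 31.97  176.333] [ 25 175  14   4] [0.518 0.65 ]
blue 218 [348.706 214.573] [340 206  18  17] [ 0.381 -0.281]
green cap side@h [ 0.499 -0.003] blue [ 0.383 -0.276] green tray side@.01 [ 0.565 -0.391]
clock: 1.8
position: [0.2337, -0.5531, 0.3347]
orientation: [3.14, -0.001, 0.001]
contact_force: [-0.9, -0.7, 1.0]
opening: 0.0661
gripper_force: 0.0
```

```bash
python3 -m pendant '[[30,-55,0,0],[60,-110,0,0],[90,-165,0,0],[119,-219,0,0],[148,-272,0,0]]'
python3 -m pendant '[[0,0,30,0],[0,0,60,0],[0,0,60,0]]'
python3 - <<'E'
from h import *
im=arm.get_image("wrist"); cv2.imwrite("pics/w1.png",im["frame"][:,:,::-1])
o=arm.get_obs(); print(o["position"],o["joint_pos"],proj(im,[.382,-.280,.115]))
for n in("blue",):
  for b in blobs(im,n,80,90,20): print(b[0],b[1],b[3],ray(im,*b[1],.115))
E
```

```text
clock: 2.42
position: [0.3821, -0.2788, 0.3336]
orientation: [-3.142, -0.0, 0.003]
contact_force: [0.9, -1.0, -0.8]
opening: 0.0658
gripper_force: 0.0
clock: 2.8
position: [0.3803, -0.2795, 0.2717]
orientation: [-3.139, 0.004, 0.002]
contact_force: [-0.0, 1.2, 0.1]
opening: 0.0659
gripper_force: 0.0
[ 0.38097842 -0.28021009  0.27329578] [-6.34156070e-01  9.30954706e-02 -3.91726458e-01  1.08823014e+00
 -1.92738337e-06  2.50587868e+00] [258.73891088 195.28766658]
719 [509.00278164  71.40055633] [507   0   5 144] [ 0.47929621 -0.4659721   0.115     ]
495 [248.09090909 179.07676768] [230 163  53  42] [ 0.39611028 -0.27109583  0.115     ]
```

View pics/w1.png

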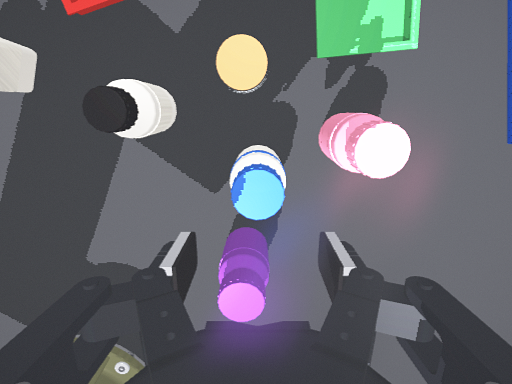

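The wrist view shows the blue cap at (258,194), against a prediction of (259,195), centred between the fingers. Pink at (380,150) and purple at (242,300) are clear, so I descend.

```bash
python3 -m pendant '[[1,0,40,0],[1,0,75,0],[1,0,95,0],[1,0,109,0],[1,0,109,0]]'
python3 -m pendant '[[0,0,0,0],[0,0,0,0],[0,0,0,0],[0,0,0,0]]' 30 45
python3 -m pendant '[[0,0,-5,0],[0,0,-15,0],[0,0,-30,0],[0,0,-30,0]]'
python3 - <<'E'
from h import *
im=arm.get_image("side"); cv2.imwrite("pics/s1.png",cv2.resize(im["frame"][90:240,180:400,::-1],None,fx=3,fy=3))
E
```

```text
clock: 3.48
position: [0.3825, -0.281, 0.165]
orientation: [-3.141, 0.0, -0.0]
contact_force: [-0.1, -0.5, -0.6]
opening: 0.0662
gripper_force: 0.0
clock: 3.98
position: [0.3834, -0.2812, 0.1663]
orientation: [3.14, -0.002, 0.0]
contact_force: [-0.1, 1.2, 5.9]
opening: 0.0441
gripper_force: 45.8
clock: 4.47
position: [0.3835, -0.2814, 0.1966]
orientation: [3.14, -0.002, -0.0]
contact_force: [-0.3, 0.2, -1.0]
opening: 0.0442
gripper_force: 46.0
```

View pics/s1.png

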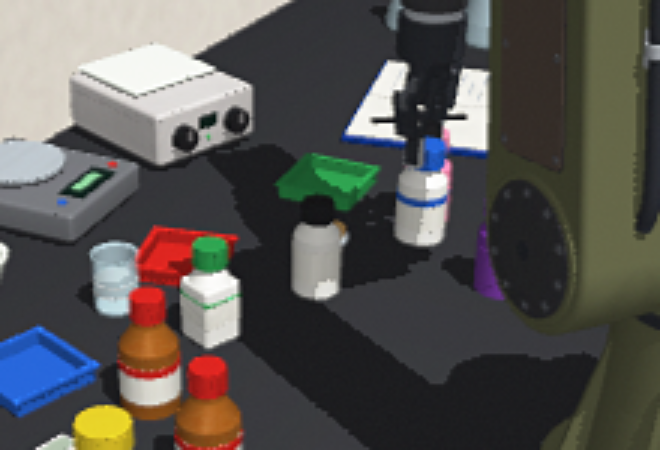

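The side crop shows the fingers holding the blue cap at (432,155), but I can't tell whether the bottle has left the bench. I'll raise it further and check.

```bash
python3 -m pendant '[[0,0,-40,0],[0,0,-80,0],[0,0,-120,0],[0,0,-140,0],[0,0,-140,0]]'
python3 - <<'E'
from h import *
im=arm.get_image("side"); f=im["frame"]
for b in blobs(im,"blue",10,110,30): print(b[0],b[1].round(1),b[3])
print("pred cap",proj(im,[.3835,-.2814,.1025+.17]),arm.get_obs()["contact_force"])
cv2.imwrite("pics/s2.png",cv2.resize(f[60:230,180:400,::-1],None,fx=3,fy=3))
E
```

```text
clock: 5.15
position: [0.3832, -0.2812, 0.336]
orientation: [3.14, -0.002, -0.0]
contact_force: [0.7, 0.1, -2.7]
opening: 0.0449
gripper_force: 46.6
92 [327.2 101.8] [322  96  11  12]
45 [322.9 118.5] [315 116  17   5]
57 [304.4 136.8] [293 134  23   6]
38 [336.4 140.6] [330 139  14   4]
861 [189.1 213. ] [165 198  49  31]
241 [ 59.6 240.4] [ 43 226  30  28]
57 [ 67.3 254.8] [ 64 251   8   9]
283 [ 15.  278.5] [  0 272  31  14]
90 [ 70.7 319. ] [ 66 307   9  29]
pred cap [324.17505532 101.43579844] [-0.25717129 -0.64391689 -2.03983125]
```

View pics/s2.png

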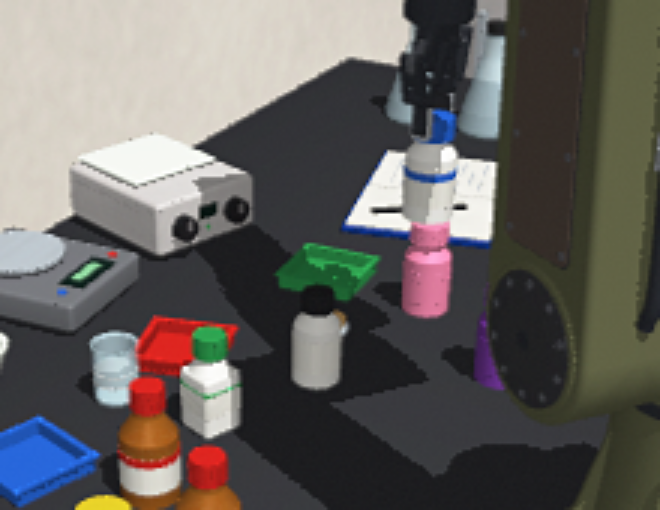

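The blue bottle is lifted and hangs upright at (430,185). Next is the blue tray.

```bash
python3 -m pendant '[[22,-42,0,0],[45,-87,0,0],[69,-133,0,0],[93,-179,0,0],[117,-225,0,0]]'
python3 -m pendant '[[24,-46,0,0],[48,-92,0,0],[72,-138,0,0],[95,-183,0,0],[112,-218,0,0]]'
python3 -m pendant '[[0,0,40,0],[0,0,80,0],[0,0,115,0],[0,0,140,0],[0,0,150,0]]'
python3 - <<'E'
from h import *
o=arm.get_obs(); print(o["position"],o["contact_force"])
im=arm.get_image("wrist"); cv2.imwrite("pics/w2.png",im["frame"][:,:,::-1]); 
S=arm.get_image("side"); cv2.imwrite("pics/s3.png",cv2.resize(S["frame"][90:260,120:340,::-1],None,fx=3,fy=3))
E
```

```text
clock: 5.82
position: [0.4995, -0.0541, 0.333]
orientation: [-3.141, 0.003, -0.0]
contact_force: [1.1, -0.4, -1.4]
opening: 0.0446
gripper_force: 46.7
clock: 6.45
position: [0.6071, 0.063, 0.3322]
orientation: [-3.098, 0.005, 0.086]
contact_force: [-0.3, -0.3, -0.5]
opening: 0.0443
gripper_force: 46.7
clock: 7.08
position: [0.6044, 0.0656, 0.1814]
orientation: [-3.096, 0.008, 0.09]
contact_force: [-0.5, -0.6, -1.9]
opening: 0.0443
gripper_force: 46.9
[0.60441766 0.06564004 0.18135626] [-0.49129621 -0.58720168 -1.8857696 ]
```

View pics/s3.png

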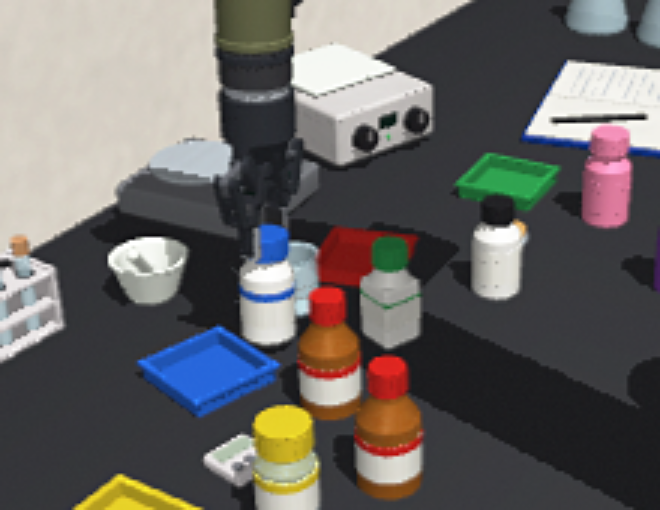

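The arm stopped short at y=0.065 and slightly tilted. I worked out that joint 6 = q1+π−yaw, which would pass its 3.14 limit at yaw 0. Nothing was touched. I'll lift straight up and turn to yaw π/2.

```bash
python3 -m pendant '[[0,0,-40,0],[0,0,-80,0],[0,0,-120,0],[0,0,-155,0],[0,0,-155,0]]'
python3 -m pendant '[[0,0,0,-0.16],[0,0,0,-0.32],[0,0,0,-0.48],[0,0,0,-0.64],[0,0,0,-0.8]]'
python3 - <<'E'
from rig import arm
o=arm.get_obs(); print(o["joint_pos"])
E
```

```text
clock: 7.8
position: [0.6093, 0.0588, 0.3444]
orientation: [-3.096, -0.006, 0.089]
contact_force: [-0.6, -0.0, -1.3]
opening: 0.0443
gripper_force: 46.9
clock: 8.43
position: [0.6072, 0.0588, 0.3389]
orientation: [-3.108, -0.031, 0.894]
contact_force: [-0.1, -0.3, -1.8]
opening: 0.0446
gripper_force: 46.8
[0.07701931 0.32516036 0.04739097 1.29645242 0.04598191 2.32366788]
```

Tilt of about 0.045 rad toward +y is left over. With the closing line along x (yaw π/2) it lies about the pad axis, so the bottles can settle flat. I'll finish the turn, then work out shifts in the tool frame.

```bash
python3 -m pendant '[[0,0,0,-0.16],[0,0,0,-0.32],[0,0,0,-0.48],[0,0,0,-0.67],[0,0,0,-0.67]]'
cat >> h.py <<'E'
from scipy.spatial.transform import Rotation as Ro
def go(x,y,z,off=0.063):
    """tool-frame shift (mm) so that the point `off` ahead of the TCP gets over x,y with TCP height z"""
    o=arm.get_obs(); R=Ro.from_euler("xyz",o["orientation"]).as_matrix()
    tgt=np.array([x,y,z])-R[:,2]*np.array([off,off,0])
    d=R.T@(tgt-o["position"])*1000
    print("t",o["clock"],"pos",np.round(o["position"],4),"rpy",np.round(o["orientation"],3),"tool z",np.round(R[:,2],3),"shift",np.round(d,1),"q6",round(o["joint_pos"][5],2),"F",np.round(o["contact_force"],1))
E
python3 -c "
from h import *
go(.612,.162,.335,.12)"
```

```text
clock: 9.05
position: [0.6072, 0.0588, 0.339]
orientation: [-3.134, -0.045, 1.558]
contact_force: [-0.1, 0.0, -2.0]
opening: 0.0447
gripper_force: 46.8
t 9.05 pos [0.6072 0.0588 0.339 ] rpy [-3.134 -0.045  1.558] tool z [-0.007  0.046 -0.999] shift [97.6  4.4  8.5] q6 1.66 F [-0.1  0.  -2. ]
```

```bash
python3 -m pendant '[[30,1,2,0],[60,3,5,0],[85,4,7,0],[98,4,8,0],[98,4,8,0]]'
python3 -m pendant '[[-2,0,40,0],[-4,0,80,0],[-5,0,115,0],[-6,0,140,0],[-6,0,150,0]]'
python3 -c "
from h import *
go(.612,.162,.174,.12)
S=arm.get_image('side'); cv2.imwrite('pics/s4.png',cv2.resize(S['frame'][120:260,100:320,::-1],None,fx=3,fy=3))"
```

```text
clock: 9.68
position: [0.6124, 0.1574, 0.3359]
orientation: [-3.135, -0.045, 1.559]
contact_force: [0.6, -0.2, -0.9]
opening: 0.0446
gripper_force: 46.8
clock: 10.3
position: [0.6107, 0.1565, 0.1845]
orientation: [-3.133, -0.044, 1.557]
contact_force: [1.0, -0.0, -1.4]
opening: 0.0443
gripper_force: 46.9
t 10.3 pos [0.6107 0.1565 0.1845] rpy [-3.133 -0.044  1.557] tool z [-0.008  0.045 -0.999] shift [-0.3  2.4 10.5] q6 1.82 F [ 1.  -0.  -1.4]
```

View pics/s4.png

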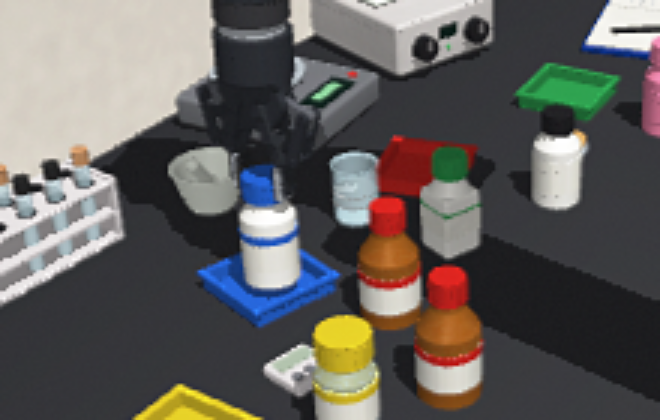

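The blue bottle hangs just above the middle of its tray at (270,265), slightly tilted. I lower it slowly until it touches.

```bash
python3 -m pendant '[[0,1,4,0],[0,1,8,0],[0,1,11,0],[0,1,11,0]]'
python3 -m pendant '[[0,0,1,0],[0,0,2,0],[0,0,2,0]]'
python3 -m pendant '[[0,0,1,0],[0,0,2,0],[0,0,2,0]]'
```

```text
clock: 10.85
position: [0.6126, 0.1584, 0.1752]
orientation: [-3.135, -0.046, 1.56]
contact_force: [0.0, -0.0, -0.9]
opening: 0.0446
gripper_force: 46.9
clock: 11.22
position: [0.6125, 0.1584, 0.1731]
orientation: [-3.135, -0.046, 1.559]
contact_force: [-0.4, 0.1, -0.8]
opening: 0.0447
gripper_force: 46.9
clock: 11.6
position: [0.6126, 0.1585, 0.1712]
orientation: [-3.135, -0.046, 1.559]
contact_force: [0.3, -0.7, -0.2]
opening: 0.0441
gripper_force: 47.1
```

```bash
python3 -m pendant '[[0,0,1,0],[0,0,2,0],[0,0,2,0]]'
python3 -m pendant '[[0,0,1,0],[0,0,1,0]]'
```

```text
clock: 11.98
position: [0.6126, 0.1592, 0.1709]
orientation: [-3.136, -0.047, 1.56]
contact_force: [-3.9, 0.8, 11.0]
opening: 0.0448
gripper_force: 48.2
clock: 12.22
position: [0.6127, 0.1596, 0.1708]
orientation: [-3.137, -0.048, 1.56]
contact_force: [-5.9, 0.9, 15.9]
opening: 0.0446
gripper_force: 48.8
```

```bash
python3 -m pendant '[[0,0,-1.5,0],[0,0,-1.5,0]]'
python3 -m pendant '[[0,0,-1.5,0],[0,0,-1.5,0],[0,0,-1.5,0],[0,0,-1.5,0]]' 62
python3 -m pendant '[[0,0,-20,0],[0,0,-60,0],[0,0,-100,0],[0,0,-100,0]]'
python3 - <<'E'
from h import *
S=arm.get_image("side"); T=arm.get_image("top")
for b in blobs(S,"blue",60,110,30): print(b[0],b[1].round(1),b[3])
print("pred upright cap",proj(S,[.612,.162,.1065]))
go(.482,.134,.262)
cv2.imwrite('pics/s5.png',cv2.resize(S['frame'][120:260,100:320,::-1],None,fx=3,fy=3))
E
```

```text
clock: 12.48
position: [0.6127, 0.1591, 0.1709]
orientation: [-3.136, -0.047, 1.56]
contact_force: [-2.7, 1.3, 8.3]
opening: 0.0445
gripper_force: 47.7
clock: 12.98
position: [0.6125, 0.1584, 0.1709]
orientation: [-3.135, -0.045, 1.559]
contact_force: [-0.1, -0.1, -0.5]
opening: 0.062
gripper_force: 0.0
clock: 13.48
position: [0.6151, 0.1542, 0.2749]
orientation: [-3.142, -0.047, 1.56]
contact_force: [0.4, -0.1, -1.0]
opening: 0.0617
gripper_force: 0.0
83 [343.  133.9] [330 115  24  28]
214 [187.1 186.5] [179 180  17  14]
554 [189.  214.5] [165 201  49  28]
241 [ 59.6 240.4] [ 43 226  30  28]
283 [ 15.  278.5] [  0 272  31  14]
90 [ 70.7 319. ] [ 66 307   9  29]
pred upright cap [187.74861582 186.13641789]
t 13.575 pos [0.6133 0.1539 0.2711] rpy [-3.136 -0.046  1.559] tool z [-0.005  0.046 -0.999] shift [ -24.7 -130.6    8.7] q6 1.81 F [-0.3 -0.3  0.1]
```

View pics/s5.png

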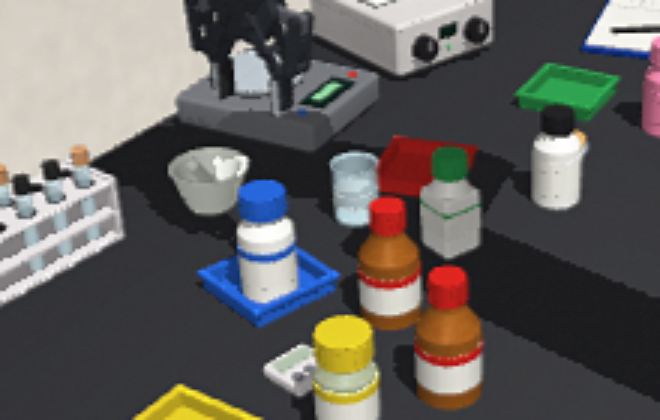

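Blue stands upright in its tray, with the cap at (187,186.5) against a prediction of (188,186). Next is the red bottle.

```bash
python3 -m pendant '[[-8,-40,0,0],[-16,-80,0,0],[-22,-115,0,0],[-25,-131,0,0],[-25,-131,0,0]]' 56
python3 - <<'E'
from h import *
W=arm.get_image("wrist")
for b in blobs(W,"red",60,110,40): print(b[0],b[1].round(1),b[3],ray(W,*b[1],.12)[:2])
print("pred",proj(W,[.482,.134,.126]),proj(W,[.482,.134,.1]))
go(.482,.134,.176)
E
```

```text
clock: 14.2
position: [0.4812, 0.1303, 0.2703]
orientation: [-3.134, -0.045, 1.56]
contact_force: [1.0, 0.5, 0.4]
opening: 0.0561
gripper_force: 0.0
2203 [108.7 110.7] [80 87 59 48] [0.36773125 0.20900286]
171 [165.9 120.6] [148  91  25  54] [0.41114717 0.20115282]
1502 [257.3 201.4] [237 178  42  46] [0.48111961 0.13551506]
1151 [376.5 353.2] [361 328  34  52] [ 0.5929613  -0.01591857]
pred [258.39401796 205.24883109] [258.4876122  196.86007561]
t 14.25 pos [0.4823 0.1305 0.2705] rpy [-3.136 -0.046  1.56 ] tool z [-0.006  0.046 -0.999] shift [-3.7  0.6 94.4] q6 1.82 F [-0.1 -0.3  0.4]
```

```bash
python3 -m pendant '[[-1,1,40,0],[-2,1,70,0],[-3,1,86,0],[-3,1,94,0],[-3,1,94,0]]'
python3 -m pendant '[[0,0,0,0],[0,0,0,0],[0,0,0,0],[0,0,0,0]]' 20 45
python3 -m pendant '[[-1,0,-15,0],[2,0,-50,0],[4,0,-100,0],[7,0,-155,0],[7,0,-160,0]]'
python3 - <<'E'
from h import *
S=arm.get_image("side"); go(.607,-.121,.335,.08)
for b in blobs(S,"red",60,110,40): print(b[0],b[1].round(1),b[3])
o=arm.get_obs()["position"]; print("pred",proj(S,[o[0],o[1]+.003,o[2]-.0625]))
E
```

```text
clock: 14.88
position: [0.4827, 0.1318, 0.1767]
orientation: [-3.135, -0.046, 1.559]
contact_force: [0.2, -1.0, 0.2]
opening: 0.0557
gripper_force: 0.0
clock: 15.38
position: [0.4828, 0.1319, 0.1778]
orientation: [-3.137, -0.046, 1.56]
contact_force: [-1.1, -0.2, 5.8]
opening: 0.0325
gripper_force: 44.4
clock: 16.0
position: [0.4852, 0.1317, 0.3419]
orientation: [3.14, -0.048, 1.56]
contact_force: [0.1, -0.1, -3.3]
opening: 0.0324
gripper_force: 45.5
t 16.05 pos [0.4845 0.1315 0.3401] rpy [-3.14  -0.047  1.56 ] tool z [-0.001  0.047 -0.999] shift [-254.8  125.4   -7. ] q6 1.82 F [ 0.3  0.2 -2.4]
124 [222.6 139.3] [216 133  13  13]
77 [225.9 162.1] [215 157  23   9]
170 [238.2 176.4] [226 166  25  20]
186 [248.6 215.2] [242 208  14  15]
72 [248.8 238.7] [238 233  23   9]
pred [225.8023339  139.05133793]
```

```bash
python3 -m pendant '[[-45,22,-2,0],[-95,47,-4,0],[-145,72,-7,0],[-195,96,-9,0],[-235,116,-10,0]]'
python3 -m pendant '[[-20,10,0,0],[-20,10,0,0]]'
python3 -m pendant '[[-2,0,40,0],[-4,0,80,0],[-5,0,115,0],[-6,0,138,0],[-6,0,145,0]]'
python3 -c "
from h import *
go(.607,-.121,.184,.08)"
```

```text
clock: 16.68
position: [0.5965, -0.1072, 0.3335]
orientation: [-3.132, -0.046, 1.558]
contact_force: [0.6, 1.3, -2.3]
opening: 0.0325
gripper_force: 45.4
clock: 16.92
position: [0.6062, -0.1261, 0.3327]
orientation: [-3.132, -0.046, 1.558]
contact_force: [0.0, 0.3, -1.4]
opening: 0.0327
gripper_force: 45.5
clock: 17.55
position: [0.6038, -0.1228, 0.1875]
orientation: [-3.131, -0.047, 1.561]
contact_force: [-0.3, -0.3, -2.0]
opening: 0.0323
gripper_force: 45.4
t 17.55 pos [ 0.6038 -0.1228  0.1875] rpy [-3.131 -0.047  1.561] tool z [-0.01   0.047 -0.999] shift [-2.1  4.1  3.3] q6 1.36 F [-0.3 -0.3 -2. ]
```

```bash
python3 -m pendant '[[-2,3,1,0],[-2,3,2,0],[-2,3,2,0]]'
python3 -m pendant '[[0,0,1,0],[0,0,2,0],[0,0,2,0]]'
python3 -m pendant '[[0,0,1,0],[0,0,2,0],[0,0,2,0]]'
```

```text
clock: 17.92
position: [0.6091, -0.1266, 0.1882]
orientation: [-3.137, -0.045, 1.56]
contact_force: [-0.5, -0.9, -1.4]
opening: 0.0326
gripper_force: 45.4
clock: 18.3
position: [0.6084, -0.1264, 0.1851]
orientation: [-3.135, -0.046, 1.559]
contact_force: [-0.4, -0.4, -2.4]
opening: 0.0325
gripper_force: 45.4
clock: 18.68
position: [0.6084, -0.1263, 0.183]
orientation: [-3.135, -0.046, 1.559]
contact_force: [-0.8, -0.5, -1.3]
opening: 0.0324
gripper_force: 45.4
```

```bash
python3 -m pendant '[[0,0,1,0],[0,0,1,0]]'
python3 -m pendant '[[0,0,1,0],[0,0,1,0]]'
```

```text
clock: 18.92
position: [0.6085, -0.1262, 0.1821]
orientation: [-3.135, -0.046, 1.559]
contact_force: [0.2, -0.2, -1.6]
opening: 0.0324
gripper_force: 45.5
clock: 19.18
position: [0.6085, -0.1263, 0.1819]
orientation: [-3.136, -0.045, 1.559]
contact_force: [-2.0, -0.2, 5.1]
opening: 0.0324
gripper_force: 46.1
```

Contact. I release and go to green.

```bash
python3 -m pendant '[[0,0,0,0],[0,0,0,0],[0,0,0,0],[0,0,0,0]]' 58
python3 -m pendant '[[0,0,-20,0],[2,0,-60,0],[4,0,-95,0],[4,0,-95,0]]'
python3 - <<'E'
from h import *
S=arm.get_image("side"); print("pred red",proj(S,[.607,-.121,.117]))
for b in blobs(S,"red",60,110,40): print(b[0],b[1].round(1),b[3])
for b in blobs(S,"green",60,110,40): print("g",b[0],b[1].round(1),b[3],ray(S,*b[1],.1005)[:2])
go(.499,-.005,.262)
E
```

```text
clock: 19.68
position: [0.6085, -0.1262, 0.1811]
orientation: [-3.135, -0.046, 1.559]
contact_force: [0.5, 0.2, -0.4]
opening: 0.058
gripper_force: 0.0
clock: 20.18
position: [0.6108, -0.1269, 0.2797]
orientation: [-3.141, -0.044, 1.56]
contact_force: [0.7, 0.2, 0.1]
opening: 0.0577
gripper_force: 0.0
pred red [241.14705588 148.02443336]
103 [241.  147.6] [236 143  11  10]
213 [233.6 175.1] [226 163  25  23]
185 [248.6 215.2] [242 208  14  15]
73 [249.  238.5] [238 233  23   9]
g 424 [288.7 149.5] [271 141  36  19] [ 0.47817476 -0.22302455]
g 115 [249.8 174.3] [244 169  12  12] [ 0.49829992 -0.00332234]
t 20.225 pos [ 0.6099 -0.1267  0.2776] rpy [-3.138 -0.045  1.56 ] tool z [-0.003  0.045 -0.999] shift [ 116.8 -111.9   21.3] q6 1.36 F [ 0.  -0.6 -0.3]
```

```bash
python3 -m pendant '[[36,-34,4,0],[72,-68,8,0],[102,-97,12,0],[117,-112,14,0],[117,-112,14,0]]'
python3 - <<'E'
from h import *
W=arm.get_image("wrist")
for b in blobs(W,"green",60,110,40): print(b[0],b[1].round(1),b[3],ray(W,*b[1],.107)[:2])
print("pred",proj(W,[.499,-.005,.107]))
go(.499,-.005,.1635)
E
```

```text
clock: 20.85
position: [0.4974, -0.0072, 0.2677]
orientation: [-3.134, -0.045, 1.561]
contact_force: [0.4, -0.9, 0.2]
opening: 0.0581
gripper_force: 0.0
1458 [258.4 200. ] [238 177  43  46] [ 0.49805189 -0.00376058]
pred [259.53204046 201.37266444]
t 20.9 pos [ 0.4985 -0.0078  0.268 ] rpy [-3.135 -0.045  1.56 ] tool z [-0.006  0.045 -0.999] shift [ -4.8   1.6 104.4] q6 1.54 F [-0.3 -0.5  0.9]
```

```bash
python3 -m pendant '[[-1,0,45,0],[-2,0,80,0],[-3,1,96,0],[-4,1,104,0],[-4,1,104,0]]'
python3 -m pendant '[[0,0,0,0],[0,0,0,0],[0,0,0,0],[0,0,0,0]]' 20 45
python3 -m pendant '[[-1,0,-15,0],[2,0,-50,0],[4,0,-100,0],[7,0,-155,0],[7,0,-160,0]]'
python3 - <<'E'
from h import *
S=arm.get_image("side"); go(.56,-.388,.325,.08)
for b in blobs(S,"green",60,110,40): print(b[0],b[1].round(1),b[3])
o=arm.get_obs()["position"]; print("pred",proj(S,[o[0],o[1]+.003,o[2]-.0625]))
E
```

```text
clock: 21.52
position: [0.4993, -0.0074, 0.1645]
orientation: [-3.135, -0.046, 1.559]
contact_force: [-0.7, 0.2, -0.8]
opening: 0.0582
gripper_force: 0.0
clock: 22.02
position: [0.4994, -0.0071, 0.1655]
orientation: [-3.137, -0.045, 1.56]
contact_force: [-1.3, -0.0, 6.0]
opening: 0.0343
gripper_force: 44.5
clock: 22.65
position: [0.5017, -0.0075, 0.3296]
orientation: [3.14, -0.045, 1.56]
contact_force: [0.2, -1.0, -3.1]
opening: 0.0345
gripper_force: 45.6
t 22.7 pos [ 0.5009 -0.0075  0.3277] rpy [-3.141 -0.045  1.56 ] tool z [-0.001  0.045 -0.999] shift [-383.2   63.4  -14.8] q6 1.54 F [ 0.   0.1 -2. ]
92 [245.5 124.9] [241 120  10  11]
424 [288.7 149.5] [271 141  36  19]
pred [248.30370549 124.92907196]
```

```bash
python3 -m pendant '[[-40,7,-2,0],[-88,15,-4,0],[-138,23,-6,0],[-188,31,-8,0],[-238,39,-10,0]]'
python3 -m pendant '[[-50,8,-2,0],[-100,17,-4,0],[-135,22,-5,0],[-145,24,-5,0],[-145,24,-5,0]]'
python3 -m pendant '[[-2,0,40,0],[-4,0,80,0],[-5,0,115,0],[-6,0,138,0],[-6,0,145,0]]'
python3 -c "
from h import *
go(.56,-.388,.171,.08)"
```

```text
clock: 23.32
position: [0.5353, -0.2473, 0.3216]
orientation: [-3.133, -0.047, 1.559]
contact_force: [-0.1, 0.7, -1.5]
opening: 0.0341
gripper_force: 45.4
clock: 23.95
position: [0.5579, -0.3912, 0.3199]
orientation: [-3.133, -0.048, 1.559]
contact_force: [1.0, 0.6, -2.7]
opening: 0.0348
gripper_force: 45.4
clock: 24.58
position: [0.5566, -0.3884, 0.1747]
orientation: [-3.132, -0.048, 1.561]
contact_force: [-0.2, 0.3, -1.2]
opening: 0.0344
gripper_force: 45.4
t 24.575 pos [ 0.5566 -0.3884  0.1747] rpy [-3.132 -0.048  1.561] tool z [-0.009  0.048 -0.999] shift [-3.6  4.2  3.5] q6 0.96 F [-0.2  0.3 -1.2]
```

```bash
python3 -m pendant '[[-3,2,1,0],[-3,2,2,0],[-3,2,2,0]]'
python3 -m pendant '[[0,0,1,0],[0,0,2,0],[0,0,2,0]]'
python3 -m pendant '[[0,0,1,0],[0,0,2,0],[0,0,2,0]]'
```

```text
clock: 24.95
position: [0.5599, -0.394, 0.1753]
orientation: [-3.137, -0.045, 1.559]
contact_force: [-0.6, -0.6, -1.5]
opening: 0.0339
gripper_force: 45.4
clock: 25.32
position: [0.5593, -0.3935, 0.1721]
orientation: [-3.135, -0.046, 1.559]
contact_force: [0.5, -1.1, -2.4]
opening: 0.0346
gripper_force: 45.4
clock: 25.7
position: [0.5594, -0.3934, 0.1701]
orientation: [-3.135, -0.046, 1.559]
contact_force: [0.2, -0.3, -2.4]
opening: 0.0346
gripper_force: 45.4
```

```bash
python3 -m pendant '[[0,0,1,0],[0,0,1,0]]'
python3 -m pendant '[[0,0,1,0],[0,0,1,0]]'
```

```text
clock: 25.95
position: [0.5594, -0.3936, 0.1697]
orientation: [-3.135, -0.045, 1.559]
contact_force: [-1.8, 0.5, 1.7]
opening: 0.0346
gripper_force: 45.8
clock: 26.2
position: [0.5595, -0.3937, 0.1697]
orientation: [-3.136, -0.045, 1.559]
contact_force: [-3.9, 0.1, 7.2]
opening: 0.0342
gripper_force: 46.3
```

Contact. I release, rise and look, then compute the long move to yellow.

```bash
python3 -m pendant '[[0,0,0,0],[0,0,0,0],[0,0,0,0],[0,0,0,0]]' 58
python3 -m pendant '[[0,0,-20,0],[2,0,-60,0],[4,0,-110,0],[4,0,-120,0]]' 72
python3 - <<'E'
from h import *
S=arm.get_image("side"); print("pred green",proj(S,[.56,-.388,.1045]))
for b in blobs(S,"green",40,110,40): print(b[0],b[1].round(1),b[3])
for b in blobs(S,"yellow",60): print("y",b[0],b[1].round(1),b[3])
go(.412,.304,.265)
E
```

```text
clock: 26.7
position: [0.5594, -0.3933, 0.1681]
orientation: [-3.135, -0.046, 1.559]
contact_force: [0.1, 0.1, 0.1]
opening: 0.0582
gripper_force: 0.0
clock: 27.2
position: [0.5615, -0.3958, 0.2927]
orientation: [-3.141, -0.042, 1.56]
contact_force: [0.1, 0.4, -0.5]
opening: 0.0717
gripper_force: 0.0
pred green [290.32091701 127.53990014]
84 [290.6 127.3] [286 123  10  10]
240 [288.  151.3] [271 141  36  20]
y 331 [214.  234.1] [204 225  21  19]
y 63 [215.1 251.1] [204 246  23   9]
y 1305 [160.7 267.2] [132 248  58  40]
t 27.25 pos [ 0.5613 -0.3957  0.292 ] rpy [-3.14  -0.042  1.56 ] tool z [-0.001  0.042 -0.999] shift [ 693.5 -156.8   56.8] q6 0.95 F [-0.2  0.3  1.5]
```

```bash
python3 -m pendant '[[50,-11,2,0],[105,-24,5,0],[160,-36,7,0],[215,-49,10,0],[270,-61,13,0]]'
python3 -m pendant '[[55,-12,3,0],[110,-25,5,0],[165,-37,8,0],[220,-50,10,0],[270,-61,13,0]]'
python3 -m pendant '[[50,-11,3,0],[100,-23,5,0],[140,-32,7,0],[153,-35,8,0],[153,-35,8,0]]'
python3 - <<'E'
from h import *
W=arm.get_image("wrist")
for b in blobs(W,"yellow",60,110,40): print(b[0],b[1].round(1),b[3],ray(W,*b[1],.1)[:2])
print("pred",proj(W,[.412,.304,.1]))
go(.412,.304,.155)
E
```

```text
clock: 27.88
position: [0.5008, -0.1221, 0.2865]
orientation: [-3.133, -0.046, 1.559]
contact_force: [0.8, -0.5, 0.2]
opening: 0.0722
gripper_force: 0.0
clock: 28.5
position: [0.4428, 0.1487, 0.2865]
orientation: [-3.134, -0.045, 1.56]
contact_force: [-0.1, 0.2, -0.2]
opening: 0.072
gripper_force: 0.0
clock: 29.12
position: [0.4103, 0.3006, 0.2859]
orientation: [-3.134, -0.044, 1.561]
contact_force: [0.1, -0.7, -0.5]
opening: 0.0722
gripper_force: 0.0
8887 [347.7  88.6] [300  41 100  97] [0.48930353 0.39671608]
2288 [259.7 192.9] [233 166  54  55] [0.41205409 0.30366645]
pred [259.68561041 192.57423073]
t 29.175 pos [0.4106 0.2999 0.2861] rpy [-3.134 -0.044  1.559] tool z [-0.007  0.044 -0.999] shift [ -4.4   2.8 131. ] q6 2.19 F [-0.3  0.1 -1. ]
```

```bash
python3 -m pendant '[[-1,1,45,0],[-2,2,85,0],[-4,2,110,0],[-4,2,124,0],[-4,2,130,0]]'
python3 -m pendant '[[0,0,0,0],[0,0,0,0],[0,0,0,0],[0,0,0,0]]' 30 45
python3 -m pendant '[[-1,0,-15,0],[2,0,-50,0],[4,0,-100,0],[7,0,-155,0],[7,0,-160,0]]'
python3 - <<'E'
from h import *
S=arm.get_image("side"); go(.514,.402,.315,.08)
for b in blobs(S,"yellow",60): print(b[0],b[1].round(1),b[3])
o=arm.get_obs()["position"]; print("pred",proj(S,[o[0],o[1]+.003,o[2]-.0625]))
E
```

```text
clock: 29.8
position: [0.4123, 0.3017, 0.1565]
orientation: [-3.135, -0.045, 1.558]
contact_force: [-0.5, 0.5, 0.7]
opening: 0.0721
gripper_force: 0.0
clock: 30.3
position: [0.4125, 0.303, 0.1579]
orientation: [-3.137, -0.046, 1.56]
contact_force: [-0.7, -0.9, 6.1]
opening: 0.0483
gripper_force: 47.3
clock: 30.92
position: [0.4147, 0.3034, 0.322]
orientation: [3.142, -0.05, 1.56]
contact_force: [-0.1, 0.3, -3.3]
opening: 0.0482
gripper_force: 47.6
t 30.975 pos [0.414  0.3029 0.32  ] rpy [-3.139 -0.048  1.56 ] tool z [-0.002  0.048 -0.999] shift [96.  99.1  9.5] q6 2.19 F [ 1.3  0.4 -2. ]
276 [206.4 178.6] [198 169  20  20]
69 [209.9 196.7] [199 191  23   9]
1304 [160.7 267.2] [132 248  58  40]
pred [209.48710048 178.37291037]
```

```bash
python3 -m pendant '[[25,26,2,0],[55,57,5,0],[80,83,6,0],[96,99,8,0],[96,99,8,0]]'
python3 -m pendant '[[-2,0,40,0],[-4,0,80,0],[-5,0,115,0],[-6,0,138,0],[-6,0,145,0]]'
python3 -c "
from h import *
go(.514,.402,.164,.08)"
```

```text
clock: 31.6
position: [0.5131, 0.3976, 0.3097]
orientation: [-3.132, -0.043, 1.56]
contact_force: [-1.0, 0.5, -3.1]
opening: 0.048
gripper_force: 47.8
clock: 32.22
position: [0.51, 0.3962, 0.165]
orientation: [-3.131, -0.042, 1.559]
contact_force: [0.4, -0.2, -2.6]
opening: 0.0485
gripper_force: 47.8
t 32.225 pos [0.51   0.3962 0.165 ] rpy [-3.131 -0.042  1.559] tool z [-0.01   0.042 -0.999] shift [2.4 4.8 1. ] q6 2.23 F [ 0.4 -0.2 -2.6]
```

```bash
python3 -m pendant '[[1,2,0,0],[1,2,0,0],[1,2,0,0]]'
python3 -m pendant '[[0,0,1,0],[0,0,1,0],[0,0,1,0]]'
python3 -m pendant '[[0,0,1,0],[0,0,1,0]]'
```

```text
clock: 32.6
position: [0.5147, 0.3994, 0.1689]
orientation: [-3.137, -0.047, 1.559]
contact_force: [-0.2, -0.2, -2.6]
opening: 0.0479
gripper_force: 47.8
clock: 32.98
position: [0.5141, 0.3991, 0.1667]
orientation: [-3.135, -0.046, 1.559]
contact_force: [-0.4, 0.6, -2.8]
opening: 0.0481
gripper_force: 47.8
clock: 33.22
position: [0.5141, 0.3991, 0.1655]
orientation: [-3.135, -0.045, 1.559]
contact_force: [-0.2, 0.6, -2.2]
opening: 0.0485
gripper_force: 47.8
```

```bash
python3 -m pendant '[[0,0,1,0],[0,0,2,0],[0,0,2,0]]'
python3 -m pendant '[[0,0,1,0],[0,0,1,0]]'
python3 -m pendant '[[0,0,0.5,0],[0,0,1,0]]'
```

```text
clock: 33.6
position: [0.5141, 0.3992, 0.1636]
orientation: [-3.135, -0.045, 1.559]
contact_force: [0.5, -0.3, -3.0]
opening: 0.0483
gripper_force: 47.8
clock: 33.85
position: [0.5141, 0.3992, 0.1626]
orientation: [-3.135, -0.046, 1.559]
contact_force: [-0.3, 0.2, -3.5]
opening: 0.0485
gripper_force: 47.8
clock: 34.1
position: [0.5142, 0.3995, 0.1621]
orientation: [-3.135, -0.046, 1.56]
contact_force: [-1.7, -1.1, 1.9]
opening: 0.0485
gripper_force: 48.0
```

```bash
python3 -m pendant '[[0,0,0.5,0],[0,0,0.5,0]]'
python3 -m pendant '[[0,0,0,0],[0,0,0,0],[0,0,0,0],[0,0,0,0]]' 70
python3 -m pendant '[[0,0,-20,0],[2,0,-60,0],[4,0,-110,0],[6,0,-150,0],[6,0,-150,0]]'
python3 - <<'E'
from h import *
S=arm.get_image("side"); print("pred yellow",proj(S,[.514,.402,.0955]))
for b in blobs(S,"yellow",60): print(b[0],b[1].round(1),b[3])
cv2.imwrite("pics/s9.png",cv2.resize(S["frame"][90:320,100:420,::-1],None,fx=2.4,fy=2.4))
T=arm.get_image("top"); cv2.imwrite("pics/t9.png",cv2.resize(T["frame"][110:280,80:420,::-1],None,fx=2.3,fy=2.3))
E
```

```text
clock: 34.35
position: [0.5142, 0.3996, 0.162]
orientation: [-3.136, -0.046, 1.56]
contact_force: [-2.8, -1.6, 5.8]
opening: 0.0482
gripper_force: 48.4
clock: 34.85
position: [0.5142, 0.3993, 0.1611]
orientation: [-3.135, -0.046, 1.559]
contact_force: [-0.8, 0.1, -0.7]
opening: 0.0701
gripper_force: 0.0
clock: 35.48
position: [0.5166, 0.3996, 0.3156]
orientation: [-3.141, -0.05, 1.56]
contact_force: [-0.1, 0.4, 0.2]
opening: 0.0702
gripper_force: 0.0
pred yellow [158.64010042 240.75122334]
360 [158.4 240.2] [148 231  22  20]
853 [160.4 269.6] [132 250  58  38]
```

View pics/s9.png

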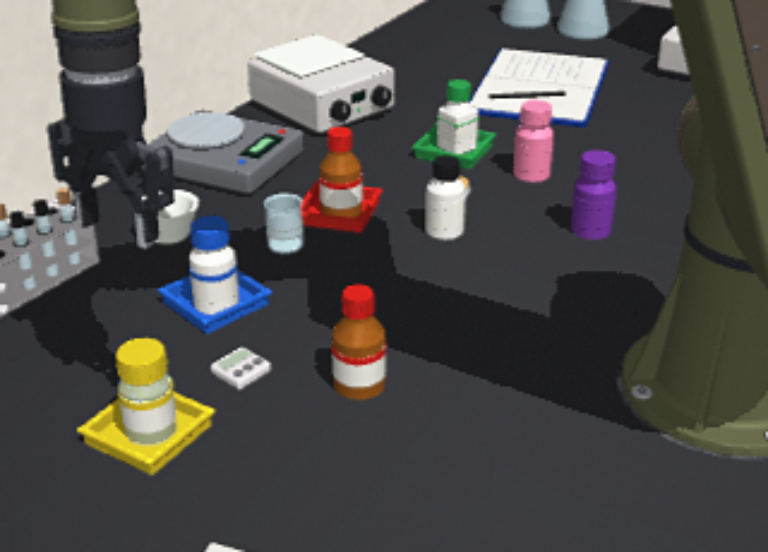

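View pics/t9.png

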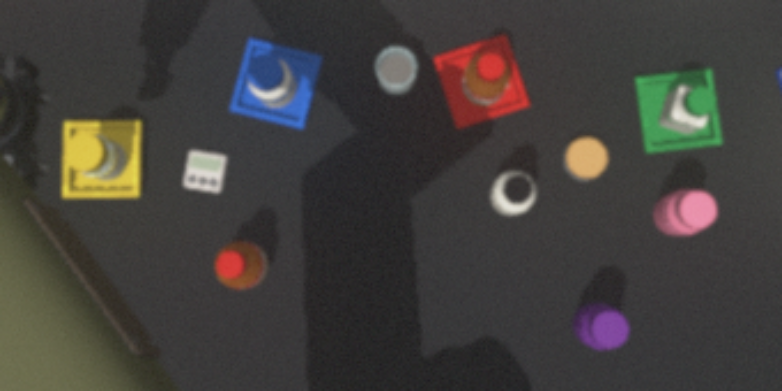

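Both views show all four bottles upright in their own trays: yellow (147,400), blue (213,275), red (341,185) and green (457,130) in the side crop. The water bottle, beaker and look-alikes are untouched and the gripper is clear, so I hand in the job.

```bash
python3 -c "
from rig import arm
print(arm.job_done())"
```

```text
the job is handed in; nothing more can be done
None
```

I stood all four reagent bottles upright in their matching trays, left the water bottle, beaker and look-alikes where they were, and handed the job in at about 36 s on the robot's clock.

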